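Stack two kit cartons on the sloping hand-out stand

ROBOT

A 7-joint arm with a two-finger parallel gripper is mounted at the origin on the work surface. World frame = base frame: x ahead of the robot, y to its left, z up, the work surface at z = 0. Lengths are in m, angles in rad, forces in N, time in s.
With the tool pointing down it reaches from about 0.425 to 0.925 m from the base axis. Payload 6.8 kg.
Tool frame: the origin (TCP) lies midway between the tips of the shut fingers; the grasp point (between the pads) lies 19 mm behind it; z points along the fingers, y is the line along which they close (so a half turn about z gives the same grasp; the last joint's range is limited). The gripper opens to 85 mm and grips with 20 to 120 N. Pads are 22 mm wide; open, the fingers measure 114 mm over their backs; the gripper's body (76 mm by 85 mm) begins 54 mm behind the grasp point. The pads swing forward as they close: fully open they stand 13 mm farther back than shut.
Start: joints at [1.048, 0.477, 0.022, 1.555, -0.011, 1.109, -0.083], TCP at [0.272, -0.618, 0.194] pointing down, gripper open.
Joint ranges: [-2.96, 2.96], [-0.34, 2.1], [-1.41, 1.46], [0.24, 2.44], [-1.37, 4.51], [0.17, 1.92], [-2.96, 2.96]. Speed limits (rad/s): [2.39, 2.39, 3.14, 3.14, 3.14, 3.14, 3.14].

INTERFACE

Orientations are given as a unit quaternion [w, x, y, z].
In Python, from station import * gives the robot as it stands.
- The arm moves only by the shell command python3 -m creep 'ROWS' [FORCE]. ROWS is JSON, a list of rows, each a list of 7 numbers: the gripper command: -1 is shut, 1 is fully open, values between are in proportion, then the shift along the world's x, y, z in mm, then the turn, a rotation vector about the world's x, y, z in rad. A call has 1 to 5 rows; each row shifts and turns the commanded pose from where the row before left it; what a row does not reach is not made up. A row lasts 1/8 s, in which the tool goes at most 62.5 mm and 10.7 degrees, less where a joint would pass 70% of its speed; a pose out of reach is approached as far as the arm can. A call is refused whole if a number of a shift passes 62.5 or a number of a turn 0.188, either way. A call with a gripper value outside its range is refused whole. The fingers move at their own pace and stop on an object; FORCE is the grip in N (left out, the last holds). Time passes only in rows, so rows that do not move let the fingers close. It gives the time, the measured TCP pose, the force, the opening and the grip force at its end, in the units of the state.
- get_obs(): the state, without advancing time (a new reading comes with each control period).
- read_camera(name): name is "scene" or "side" or "wrist"; returns (picture, depth): 420x560x3 uint8, red, green, blue; 420x560 float32, m along the optical axis (not along the pixel's ray), 0 where there is no reading.
- camera_params(name): a dict with "intrinsics" (3x3 intrinsics, pixels), "k1" (the pictures are not rectified: a ray, as slopes to the right and down, at radius r is drawn at 1 + k1 r^2 times it, then the intrinsics apply), "cam_to_world" (4x4, takes a point from camera to world coordinates); the wrist camera has in their place "mount" (4x4, takes a point from camera to tool coordinates, whose origin is the TCP and whose axes are the flange's). Camera axes: x right, y up, looking along -z (the intrinsics and any distortion apply to the point x, -y, -z); pixel columns grow to the right and rows downward; lengths in m; the calibration is good to about 2 mm. A picture is of the moment at which its call begins: read the wrist's pose just before it. camera_params takes no time and is no camera call.
- hand_in(): hands the job in; it is judged then, once.
The state is a dict: "t": time; "q": joint angles; "joint_vel": joint speeds; "joint_torque": joint torques, N m; "eef_pos": TCP position; "tool_rot": TCP orientation; "contact_force": force on the tool from outside, world axes, zero at the start; "torque": the same for the moment, N m; "gripper_width": opening from 0.0 (shut) to 1.0 (fully open); "grasp_force": force on a finger pad.
Only numpy, scipy, OpenCV 4.12 (cv2) and the standard library are available. Lean on these libraries where they do the work, as an engineer would, in place of code of your own. Each camera call takes 0.05 s, during which the arm holds its last target. There are 200 camera calls.

TASK

Stack the two oblong kit cartons on the grey sloping stand, the longer one underneath and the shorter one on top of it, both lying flat, lengthwise up the slope and in the middle of the stand's width, each leaning with its small end right back against the stand's backstop. Leave the square carton where it is.

Things in the scene. Friction and masses are not known exactly. Their poses are not given: they have to be found in the camera images.
- cradle: Fixed grey sheet-metal stand: floor 150 x 130 mm rising 15 degrees away from the robot, no side walls; at its low end, nearest the robot, a 4 mm backstop 75 mm high, square to the floor. Origin: mid-corner where floor and backstop faces meet, 35 mm above the table. x: up the slope, away from the backstop; y: along the backstop; z: square to the floor, up. Place and yaw vary.
- long_carton: The longer oblong cardboard carton, 120 x 56 x 40 mm (x, y, z), closed with tape, 110 to 220 g, lying flat on the table. Origin: centre of its underside; x along its length, z up. Goes at the bottom of the stack.
- short_carton: The shorter oblong cardboard carton, 85 x 56 x 40 mm (x, y, z), closed with tape, 75 to 155 g, lying flat on the table. Origin: centre of its underside; x along its length, z up. Goes on top of the long one.
- square_carton: A square cardboard carton, 84 x 84 x 40 mm, lying flat on the table: not wanted, to be left alone. Origin: centre of its underside.
Things that resemble listed ones, but are neither listed nor needed, are in the scene too. Leave any black or purple look-alike of the long_carton alone.

How it is judged:
By the outcome, as a careful person would: the job done as asked, in the order asked, and still so for the second after the job is handed in, with the robot touching nothing.
It also fails if it takes over 54 s, if anything falls off the work surface, if the arm or the gripper's body presses on something with over 40 N, if the wrist force passes 120 N, or if a joint passes its speed limit or range.

## Working session

There is one attempt and no reset: what is moved stays moved. The work goes in short steps, Python scripts to look and compute and a shell command to move; the robot and the scene stay as the last step left them, time stands still between calls to the robot, and variables do not carry over. Pictures are saved under pics/ and viewed, at most 10 in all, crops included, and the job is handed in when it is done.

```bash
mkdir -p pics
cat > h.py <<'E'
import numpy as np,cv2
from station import *
def pts(name,pose=None):
    img,d=read_camera(name); p=camera_params(name)
    K=np.array(p["intrinsics"]);T=p.get("cam_to_world")
    if T is None:
        from scipy.spatial.transform import Rotation as R
        o=get_obs() if pose is None else pose
        q=o["tool_rot"];M=np.eye(4);M[:3,:3]=R.from_quat([q[1],q[2],q[3],q[0]]).as_matrix();M[:3,3]=o["eef_pos"]
        T=M@np.array(p["mount"])
    T=np.array(T);h,w=d.shape
    u,v=np.meshgrid(np.arange(w),np.arange(h))
    a=cv2.undistortPoints(np.stack([u,v],-1).reshape(-1,1,2).astype(float),K,np.array([p["k1"],0,0,0.])).reshape(h,w,2)
    P=np.stack([a[...,0]*d,-a[...,1]*d,-d,np.ones_like(d)],-1)@T.T
    P=P[...,:3];P[d==0]=np.nan
    return img,P
E
python3 - <<'E'
from h import *
o=get_obs();print(o)
for n in("scene","side"):
    i,P=pts(n);np.save(n+".npy",P);cv2.imwrite(f"pics/{n}0.png",i[...,::-1]);cv2.imwrite(f"{n}.png",i[...,::-1])
    print(camera_params(n)["cam_to_world"])
E
```

```text
{'t': 0.0, 'q': array([ 1.04789558,  0.47779542,  0.02232445,  1.55647357, -0.01152144,
        1.10928637, -0.08308322]), 'joint_vel': array([ 9.07180466e-04,  5.24643067e-05,  2.04672227e-04, -1.05160783e-03,
       -3.94894683e-04, -3.86114261e-04, -1.63989197e-03]), 'joint_torque': array([-2.12438777e-04, -5.96443534e+01,  1.60789009e+00, -2.81196696e+01,
        1.24652154e-02,  9.27776797e-03,  2.43896892e-05]), 'eef_pos': array([ 0.27175649, -0.61714661,  0.19291927]), 'tool_rot': array([-8.84892066e-04,  9.78564774e-01,  2.05937226e-01, -2.42636030e-04]), 'contact_force': array([0.6651498 , 0.25516178, 0.62138059]), 'torque': array([-0.00484094, -0.00184702, -0.01311265]), 'grasp_force': 0.0, 'gripper_width': 0.9999262664871343}
[[ 0.57280979 -0.70602511  0.41643426  0.95485776]
 [ 0.81953027  0.48330881 -0.30786805 -0.36244558]
 [ 0.01609622  0.51763031  0.85545296  1.03842635]
 [ 0.          0.          0.          1.        ]]
[[-0.69903728  0.43073734 -0.57079964 -0.30847729]
 [-0.71477819 -0.39750107  0.57539989  0.74294312]
 [ 0.02095275  0.81022111  0.58574973  0.85707139]
 [ 0.          0.          0.          1.        ]]
```

View pics/scene0.png

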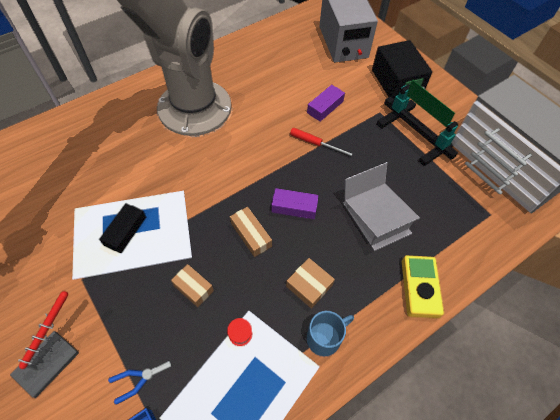

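View pics/side0.png

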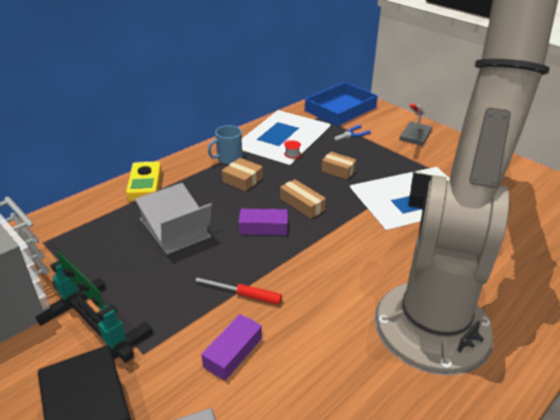

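Scene view: cardboard cartons at (251,231) long, (192,285) short and (311,282) square. Look-alikes are purple at (295,203) and (326,102), and black at (123,228). The stand is at (381,205), with its backstop at (366,182).

Run:
```python
from h import *
for n,S in(("scene",dict(long=(251,231),short=(192,285),square=(311,282),purple=(295,203))),("side",dict(long=(303,198),short=(339,165),square=(242,174)))):
    P=np.load(n+".npy");img=cv2.imread(n+".png")
    for k,(u,v) in S.items():
        m=((P[...,2]>.032)&(P[...,2]<.05)).astype(np.uint8)
        _,L=cv2.connectedComponents(m,connectivity=4)
        q=P[L==L[v,u]];r=cv2.minAreaRect((q[:,:2]*1000).astype(np.float32))
        print(n,k,len(q),np.round(r[0],1),np.round(r[1],1),round(r[2],1),np.median(q[:,2]).round(4), np.round(cv2.boxPoints(r)).tolist())
    c=(381,205) if n=="scene" else (172,215)
    # stand floor plane fit
    def near(pt,rad): 
        u,v=pt;q=P[v-rad:v+rad+1,u-rad:u+rad+1].reshape(-1,3);q=q[~np.isnan(q).any(1)];m=q.mean(0);return m,np.linalg.svd(q-m)[2][2]
    for pt in ([(381,212),(366,182)] if n=="scene" else [(170,205),(190,232)]): print(pt,*near(pt,7))
    # floor pixels: on plane
    m0,nn=near((381,212) if n=="scene" else (170,205),7)
    if nn[2]<0: nn=-nn
    dist=(P-m0)@nn; near_=np.linalg.norm(P-m0,axis=-1)<.15
    mk=((abs(dist)<.003)&near_&(P[...,2]>.03)).astype(np.uint8);_,L=cv2.connectedComponents(mk,connectivity=4)
    u,v=(381,212) if n=="scene" else (170,205)
    q=P[L==L[v,u]];ex=np.array([0,0,1.])-nn*nn[2];ex/=np.linalg.norm(ex);ey=np.cross(nn,ex)
    a=np.stack([(q-m0)@ex,(q-m0)@ey],1)
    r=cv2.minAreaRect((a*1000).astype(np.float32));print("floor",n,len(q),r,"tilt",np.degrees(np.arccos(nn[2])),"yaw",np.degrees(np.arctan2(ex[1],ex[0])),m0)
    for b in cv2.boxPoints(r)/1000: print(m0+b[0]*ex+b[1]*ey)
i=cv2.imread("scene.png")[120:320,150:450];cv2.imwrite("pics/crop.png",cv2.resize(i,None,fx=2.6,fy=2.6,interpolation=2))
```

```text
scene long 926 [487.8 -98.7] [ 57.7 123. ] 89.3 0.0408 [[426.0, -127.0], [549.0, -128.0], [550.0, -71.0], [427.0, -69.0]]
scene short 820 [ 531.6 -297.7] [87.7 56.8] 15.1 0.0406 [[482.0, -282.0], [497.0, -337.0], [581.0, -314.0], [567.0, -259.0]]
scene square 1171 [690.  -56.5] [84.3 85.5] 11.5 0.041 [[640.0, -23.0], [657.0, -107.0], [740.0, -90.0], [723.0, -6.0]]
scene purple 845 [484.4  46.9] [120.4  59.7] 43.8 0.0409 [[420.0, 27.0], [462.0, -16.0], [548.0, 67.0], [507.0, 110.0]]
(381, 212) [0.65070257 0.20338138 0.05862369] [ 0.26782439 -0.04965459 -0.96218736]
(366, 182) [0.56093851 0.22727506 0.06870212] [ 0.95386739 -0.14883126  0.26074176]
floor scene 1938 ((-12.352928161621094, 8.115779876708984), (154.7216339111328, 132.7983856201172), 0.5009851455688477) tilt 15.806444799744616 yaw -10.50336598241419 [0.65070257 0.20338138 0.05862369]
[0.57874087 0.29181734 0.03402936]
[0.55563207 0.16104543 0.03434564]
[0.70224983 0.13523842 0.07648842]
[0.72535865 0.26601034 0.07617214]
side long 617 [ 483. -101.] [ 61.4 125.2] 88.9 0.0384 [[420.0, -130.0], [545.0, -133.0], [546.0, -72.0], [421.0, -69.0]]
side short 341 [ 528.  -300.3] [86.9 64. ] 15.7 0.0383 [[478.0, -281.0], [495.0, -343.0], [578.0, -319.0], [561.0, -258.0]]
side square 531 [685.8 -59.6] [88.9 90.9] 11.8 0.0383 [[633.0, -24.0], [652.0, -113.0], [739.0, -95.0], [720.0, -6.0]]
(170, 205) [0.65306998 0.20522693 0.05704927] [ 0.23023195 -0.04620094 -0.97203844]
(190, 232) [0.56489543 0.210442   0.02477638] [ 0.92862301 -0.17835299  0.32534522]
floor side 1288 ((-11.280052185058594, 2.7842636108398438), (142.41751098632812, 131.32037353515625), 2.2971701622009277) tilt 13.581118428123663 yaw -11.346909939111415 [0.65306998 0.20522693 0.05704927]
[0.58489568 0.28575156 0.03707453]
[0.56409575 0.15609479 0.03831055]
[0.70083922 0.13447654 0.07172641]
[0.72163915 0.2641333  0.07049039]
```

View pics/crop.png

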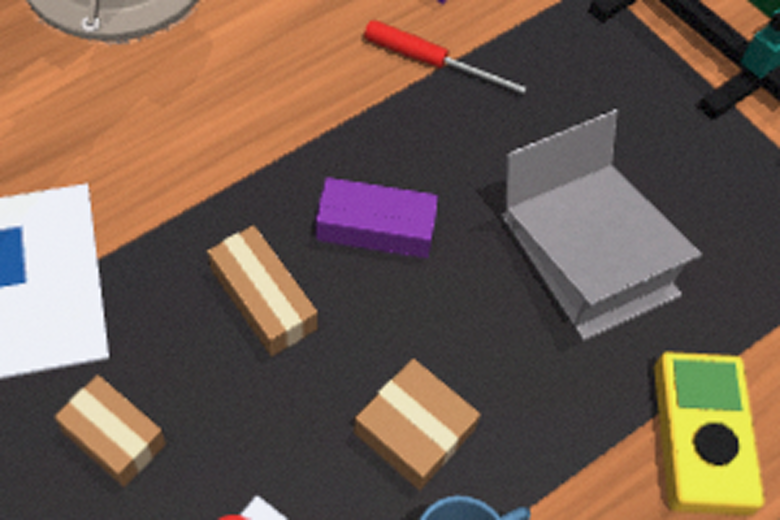

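Crop: the long taped carton is at crop (262,292), the short one at (108,430) and the square one at (417,422), so the choice holds. Moving above the long carton.

```bash
python3 -m creep '[[1,21,52,0,0,0,-0.086],[1,21,52,0,0,0,-0.086],[1,21,52,0,0,0,-0.086],[1,21,52,0,0,0,-0.086],[1,21,52,0,0,0,-0.084]]' 40 && python3 -m creep '[[1,22,51,0,0,0,0],[1,22,51,0,0,0,0],[1,22,51,0,0,0,0],[1,22,51,0,0,0,0],[1,21,53,0,0,0,0]]'; python3 -m creep '[[1,0,0,0,0,0,0],[1,0,0,0,0,0,0]]'
cat > w.py <<'E'
from h import *
import sys
o=get_obs();i,P=pts("wrist",o);np.save("wrist.npy",P);cv2.imwrite(f"pics/{sys.argv[1]}.png",i[...,::-1])
print(o["eef_pos"],o["tool_rot"])
lo,hi=float(sys.argv[2]),float(sys.argv[3])
m=((P[...,2]>lo)&(P[...,2]<hi)).astype(np.uint8)
n,L=cv2.connectedComponents(m,connectivity=4)
for k in range(1,n):
    q=P[L==k]
    if len(q)<1500: continue
    r=cv2.minAreaRect((q[:,:2]*1000).astype(np.float32));v,u=np.argwhere(L==k).mean(0)
    print(len(q),(int(u),int(v)),np.round(r[0],1),np.round(r[1],1),round(r[2],1),np.median(q[:,2]).round(4))
E
python3 w.py w1 .033 .047
```

```text
t: 0.72
eef_pos: [0.3773, -0.3558, 0.1937]
tool_rot: [-0.0, 1.0, -0.008, -0.0]
contact_force: [0.5, 0.2, 1.4]
gripper_width: 1.0
grasp_force: 0.0
t: 1.35
eef_pos: [0.4863, -0.0992, 0.1938]
tool_rot: [0.0, 1.0, -0.007, -0.0]
contact_force: [0.9, -0.3, 0.1]
gripper_width: 1.0
grasp_force: 0.0
t: 1.6
eef_pos: [0.4856, -0.1012, 0.1936]
tool_rot: [0.0, 1.0, -0.007, -0.0]
contact_force: [0.0, 0.2, -0.2]
gripper_width: 0.997
grasp_force: 0.0
[ 0.48555289 -0.10119174  0.19355848] [ 1.78425025e-04  9.99978690e-01 -6.50823214e-03 -4.80111134e-04]
1891 (237, 10) [659.2 -65.9] [25.8 84.5] 10.4 0.0412
1550 (17, 101) [580.7 173.4] [43.2 47.6] 77.0 0.0413
4538 (470, 138) [ 531.2 -300.9] [86.2 57.6] 14.9 0.0415
5694 (283, 180) [ 486.7 -101.8] [ 56.1 118.9] 88.8 0.0415
5724 (148, 186) [483.2  44.6] [120.4  57.4] 44.7 0.0415
```

View pics/w1.png

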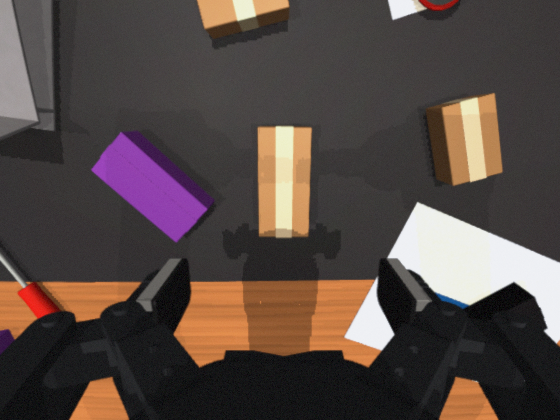

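The wrist picture shows the long carton centred at (284,181), with the purple one at (152,187) clear of the fingers. Descending and gripping.

```bash
python3 -m creep '[[1,0.5,-0.5,-60,0,0,-0.007],[1,0.5,0,-60,0,0,0],[1,0,0,-45,0,0,0],[1,0,0,-22,0,0,0],[1,0,0,0,0,0,0]]' 40 && python3 -m creep '[[-1,0,0,0,0,0,0],[-1,0,0,0,0,0,0],[-1,0,0,0,0,0,0],[-1,0,0,0,0,0,0],[-1,0,0,0,0,0,0]]' 40
```

```text
t: 2.28
eef_pos: [0.485, -0.1027, 0.0054]
tool_rot: [0.0, 1.0, -0.011, -0.002]
contact_force: [0.5, -0.5, 0.8]
gripper_width: 1.003
grasp_force: 0.0
t: 2.9
eef_pos: [0.4871, -0.1013, 0.0071]
tool_rot: [0.0, 1.0, -0.01, 0.0]
contact_force: [0.7, 0.2, 0.8]
gripper_width: -0.001
grasp_force: 0.0
```

The fingers shut completely on nothing, so I'm looking.

Run:
```python
from h import *
print(get_obs())
i,P=pts("scene");np.save("scene.npy",P)
cv2.imwrite("pics/s1.png",cv2.resize(i[120:320,150:450,::-1],None,fx=2.6,fy=2.6))
```

```text
{'t': 2.9, 'q': array([ 0.21958249,  0.46894217, -0.17092151,  2.10780183,  0.14195982,
        0.57501576, -1.64348153]), 'joint_vel': array([-9.13194400e-04,  2.15603701e-03,  2.59743600e-04,  1.44787687e-03,
        2.38204459e-03,  8.24550885e-05, -1.74893579e-03]), 'joint_torque': array([ 2.52367090e-02, -4.80672741e+01, -8.27533398e-01, -1.69688791e+01,
        8.00886570e-03, -4.48224755e-04,  5.32835074e-04]), 'eef_pos': array([ 0.48712703, -0.10126598,  0.00710245]), 'tool_rot': array([ 4.65285427e-05,  9.99949216e-01, -1.00765855e-02,  1.61938852e-04]), 'contact_force': array([0.73587688, 0.1594195 , 0.84831468]), 'torque': array([-0.02657848, -0.04774335, -0.02700255]), 'grasp_force': 0.0, 'gripper_width': -0.0007186970198188041}
```

View pics/s1.png

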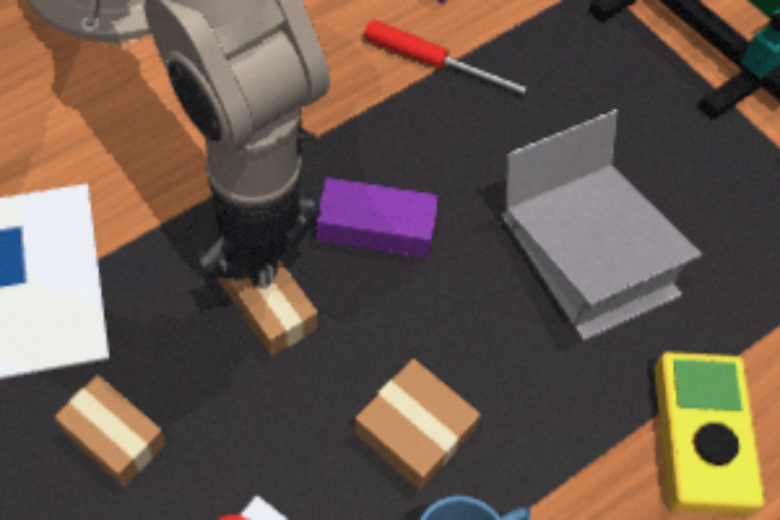

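Run:
```python
from h import *
P=np.load("scene.npy")
print("px col/row -> xyz mm, along crop col 262")
for v in range(218,262,3): print(v,[ (np.round(P[v,u]*1000).astype(int)).tolist() for u in (243,251,257)])
p=camera_params("scene");T=np.linalg.inv(np.array(p["cam_to_world"]));K=np.array(p["intrinsics"])
for z in (.007,.026,.06,.08):
    c=T@np.array([.4871,-.1013,z,1]);a=np.array([c[0],-c[1]])/-c[2];a*=1+p["k1"]*(a@a);print(z,K[:2,:2]@a+K[:2,2])
i,P=pts("wrist");cv2.imwrite("pics/w2.png",i[...,::-1]);
```

```text
px col/row -> xyz mm, along crop col 262
218 [[496, -122, 127], [505, -105, 121], [500, -85, 95]]
221 [[491, -120, 103], [500, -102, 97], [481, -74, 41]]
224 [[502, -126, 109], [498, -102, 79], [488, -78, 39]]
227 [[476, -114, 42], [499, -103, 65], [496, -84, 41]]
230 [[483, -118, 40], [499, -104, 49], [504, -89, 43]]
233 [[491, -124, 43], [502, -106, 41], [510, -93, 38]]
236 [[496, -127, 38], [510, -111, 42], [517, -98, 40]]
239 [[492, -126, 12], [517, -116, 41], [526, -104, 44]]
242 [[494, -128, 0], [525, -121, 44], [533, -108, 43]]
245 [[503, -133, 3], [531, -125, 42], [539, -112, 41]]
248 [[510, -138, 2], [534, -127, 32], [549, -118, 47]]
251 [[517, -143, 3], [533, -128, 13], [546, -117, 23]]
254 [[525, -147, 3], [538, -131, 6], [547, -119, 9]]
257 [[530, -151, -2], [542, -134, 0], [552, -122, 2]]
260 [[539, -156, 2], [550, -139, 1], [560, -127, 5]]
0.007 [249.87283112 233.81413224]
0.026 [249.61225383 230.47922778]
0.06 [249.12685039 224.26852108]
0.08 [248.82920804 220.46120564]
```

View pics/w2.png

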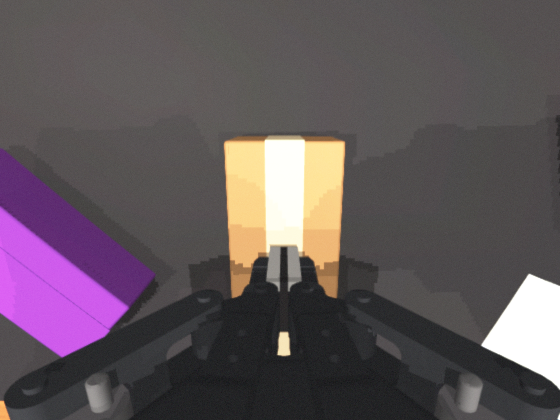

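Run:
```python
from h import *
o=get_obs();i,P=pts("wrist",o)
for u,v in((284,180),(250,180),(320,180),(230,60),(400,60),(284,250),(284,262),(277,270)): print(u,v,np.round(P[v,u]*1000,1))
p=camera_params("wrist");print(np.round(p["mount"],4))
print(o["eef_pos"],get_obs()["eef_pos"],o["gripper_width"])
T=np.array(p["mount"]);
# fingertip in tool coords
d=np.linalg.inv(np.block([[__import__("scipy.spatial.transform",fromlist=["Rotation"]).Rotation.from_quat(np.roll(o["tool_rot"],-1)).as_matrix(),np.array(o["eef_pos"])[:,None]],[np.zeros((1,3)),np.ones((1,1))]]))
for u,v in((277,250),(293,250),(277,262),(293,270)): print("tool",np.round((d@np.append(P[v,u],1))[:3]*1000,1))
```

```text
284 180 [ 528.3 -102.4   41.1]
250 180 [528.8 -86.4  41.7]
320 180 [ 528.2 -119.3   42.2]
230 60 [587.9 -74.2   2. ]
400 60 [ 586.3 -167.     2.3]
284 250 [ 498.2 -101.8   53.9]
284 262 [ 498.7 -101.8   67.4]
277 270 [498.4 -99.   74. ]
[[ 0.000e+00  9.620e-01  2.730e-01  6.940e-02]
 [ 1.000e+00  1.000e-04 -3.000e-04  1.000e-04]
 [-3.000e-04  2.730e-01 -9.620e-01 -1.815e-01]
 [ 0.000e+00  0.000e+00  0.000e+00  1.000e+00]]
[ 0.48708873 -0.10119156  0.00697115] [ 0.48703637 -0.10126195  0.00691852] 0.001577876728093538
tool [ 11.4  -2.8 -47.4]
tool [ 11.5   4.5 -47.8]
tool [ 11.5  -2.6 -60.2]
tool [ 11.3   3.9 -67.1]
```

Run:
```python
from h import *
P=np.load("wrist.npy")-np.array([.48555,-.10119,.19356])
for v in (258,262,266,272,280,290,300): print(v,[(u,(np.round(P[v,u]*1000)).tolist()) for u in (176,184,384,392)])
Q=P[250:320,130:200].reshape(-1,3);Q=Q[(Q[:,2]>-.05)];print("lowest finger z rel TCP",np.nanpercentile(Q[:,2]*1000,[0,1,5,50]))
```

```text
258 [(176, [12.0, 46.0, 56.0]), (184, [12.0, 43.0, 56.0]), (384, [11.0, -44.0, 56.0]), (392, [11.0, -47.0, 56.0])]
262 [(176, [12.0, 45.0, 60.0]), (184, [11.0, 42.0, 58.0]), (384, [10.0, -43.0, 59.0]), (392, [11.0, -46.0, 60.0])]
266 [(176, [12.0, 44.0, 64.0]), (184, [9.0, 42.0, 59.0]), (384, [9.0, -43.0, 60.0]), (392, [11.0, -45.0, 64.0])]
272 [(176, [12.0, 42.0, 69.0]), (184, [7.0, 42.0, 60.0]), (384, [7.0, -43.0, 61.0]), (392, [11.0, -43.0, 70.0])]
280 [(176, [9.0, 42.0, 69.0]), (184, [3.0, 43.0, 59.0]), (384, [3.0, -43.0, 61.0]), (392, [8.0, -43.0, 71.0])]
290 [(176, [5.0, 42.0, 71.0]), (184, [-1.0, 42.0, 61.0]), (384, [-1.0, -43.0, 63.0]), (392, [5.0, -43.0, 72.0])]
300 [(176, [1.0, 43.0, 71.0]), (184, [-5.0, 43.0, 61.0]), (384, [-5.0, -43.0, 64.0]), (392, [1.0, -43.0, 73.0])]
lowest finger z rel TCP [51.19686512 53.3149365  56.65515882 76.02453529]
```

Pictures w1 and w2 and the scene depth agree: the fingers are shut just above the carton top. The real fingertips are about 41 mm behind the reported TCP (54 mm when open), so the reported TCP must go about 41 mm lower. Opening, descending with that correction, and gripping.

```bash
python3 -m creep '[[1,0,0,5,0,0,0],[1,0,0,0,0,0,0],[1,0,0,0,0,0,0],[1,0,0,0,0,0,0],[1,0,0,0,0,0,0]]' 40 && python3 -m creep '[[1,0,0,-15,0,0,0],[1,0,0,-15,0,0,0],[1,0,0,-10,0,0,0],[1,0,0,-10,0,0,0],[1,0,0,0,0,0,0]]' && python3 -m creep '[[-1,0,0,0,0,0,0],[-1,0,0,0,0,0,0],[-1,0,0,0,0,0,0],[-1,0,0,0,0,0,0],[-1,0,0,0,0,0,0]]' 40
```

```text
t: 3.68
eef_pos: [0.487, -0.1012, 0.0118]
tool_rot: [-0.0, 1.0, -0.01, -0.0]
contact_force: [-0.5, 0.9, -0.3]
gripper_width: 1.0
grasp_force: 0.0
t: 4.3
eef_pos: [0.4864, -0.1011, -0.039]
tool_rot: [-0.0, 1.0, -0.01, -0.001]
contact_force: [0.2, 0.2, 0.1]
gripper_width: 0.999
grasp_force: 0.0
t: 4.92
eef_pos: [0.4876, -0.1013, -0.0376]
tool_rot: [0.0, 1.0, -0.01, 0.001]
contact_force: [-0.8, 0.6, 6.2]
gripper_width: 0.65
grasp_force: 43.2
```

```bash
python3 -m creep '[[-1,0,0,20,0,0,0],[-1,0,0,50,0,0,0],[-1,0,0,60,0,0,0],[-1,0,0,30,0,0,0],[-1,26,40,0,0,0,-0.05]]' 40 && python3 -m creep '[[-1,26,52,0,0,0,-0.05],[-1,26,52,0,0,0,-0.053],[-1,26,52,0,0,0,0],[-1,26,52,0,0,0,0],[-1,26,45,0,0,0,0]]' && python3 -m creep '[[-1,0,10,0,-0.015,-0.086,0],[-1,0,8,0,-0.015,-0.086,0],[-1,0,0,0,-0.015,-0.086,0],[-1,0,0,0,0,0,0],[-1,0,0,0,0,0,0]]'
cat > g.py <<'E'
from h import *
import sys
from scipy.spatial.transform import Rotation as R
def stand(P,seed,rng=.2):
    "fit floor plane and outline from a cloud; seed: approx world point on floor"
    O=np.array(seed);yaw=np.radians(-10)
    for _ in range(4):
        S=(R.from_euler("z",yaw)*R.from_euler("y",-np.radians(15))).as_matrix()
        a=(P-O)@S
        f=(abs(a[...,2])<.008)&(a[...,0]>.01)&(a[...,0]<.14)&(abs(a[...,1])<.055)
        O=O+S[:,2]*np.nanmedian(a[...,2][f])
    a=(P-O)@S; return O,S,a
E
python3 - <<'E'
from g import *
o=get_obs();i,P=pts("wrist",o);np.save("wrist.npy",P);cv2.imwrite("pics/w3.png",i[...,::-1])
img,Q=pts("scene");np.save("scene.npy",Q);cv2.imwrite("scene2.png",img[...,::-1])
print(o["eef_pos"],np.round(R.from_quat(np.roll(o["tool_rot"],-1)).as_matrix(),3))
E
```

```text
t: 5.55
eef_pos: [0.5136, -0.065, 0.1245]
tool_rot: [0.001, 0.999, -0.039, 0.002]
contact_force: [0.8, -0.7, -1.8]
gripper_width: 0.652
grasp_force: 43.2
t: 6.18
eef_pos: [0.6431, 0.1939, 0.1214]
tool_rot: [0.0, 0.996, -0.086, -0.0]
contact_force: [0.7, -0.1, -1.3]
gripper_width: 0.654
grasp_force: 43.1
t: 6.8
eef_pos: [0.6435, 0.2092, 0.122]
tool_rot: [0.011, 0.988, -0.086, 0.13]
contact_force: [0.2, -1.0, 0.1]
gripper_width: 0.657
grasp_force: 43.1
[0.64351412 0.20922668 0.1220197 ] [[ 0.952 -0.173  0.254]
 [-0.167 -0.985 -0.045]
 [ 0.258  0.    -0.966]]
```

View pics/w3.png

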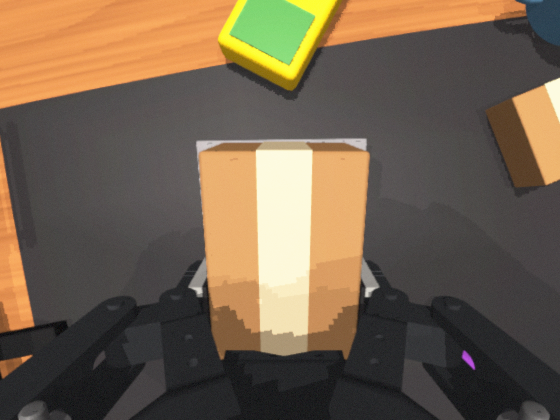

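The carton is held squarely. The stand's far edge shows behind it from (198,143) to (366,140), so I'm using those corners plus the earlier scene cloud to fix the stand's pose.

Run:
```python
from g import *
P=np.load("wrist.npy")
m=(P[...,2]>.055)&(P[...,2]<.085)&(np.arange(420)[:,None]<240)
m[:, :190]=0;m[:,375:]=0
q=P[m];print(len(q));r=[]
S=(R.from_euler("z",-np.radians(10))*R.from_euler("y",-np.radians(15))).as_matrix()
a=(q-np.array([.570,.224,.035]))@S*1000
k=abs(a[:,2])<8;a=a[k];print("z",np.median(a[:,2]),"y",np.percentile(a[:,1],[0,1,99,100]))
# far edge: max x per y bin
for y in range(-65,66,10):
    b=a[abs(a[:,1]-y)<5]
    if len(b): r.append((y,np.percentile(b[:,0],95)))
r=np.array(r);print(np.round(r,1).tolist());print("edge slope deg",np.degrees(np.polyfit(r[:,0],r[:,1],1)[0]))
o=get_obs();M=R.from_quat(np.roll(o["tool_rot"],-1)).as_matrix()
c=np.array(o["eef_pos"])+M@np.array([-.001,0,-.0376]);print("carton origin in stand",np.round((c-[.570,.224,.035])@S*1000,1))
# carton top from wrist
i,P2=pts("wrist",o)
Q=(P2[150:260,205:360].reshape(-1,3)-[.570,.224,.035])@S*1000
t=Q[:,2]>Q[:,2].max()-15;t=abs(Q[:,2]-np.median(Q[:,2]))<4
print("carton top z",np.median(Q[:,2]),"y",np.percentile(Q[t,1],[1,99]),"xmax",np.percentile(Q[t,0],[1,99]))
# scene cloud backstop front face + edges
Z=np.load("scene.npy");img=cv2.imread("scene2.png");a=(Z-[.570,.224,.035])@S*1000
b=(abs(a[...,0])<9)&(a[...,2]>15)&(a[...,2]<68)&(abs(a[...,1])<75)
w=a[b];print("backstop scene",len(w),np.median(w[:,0]),np.percentile(w[:,1],[1,99]),"slope",np.degrees(np.polyfit(w[:,1],w[:,0],1)[0]) if len(w)>20 else 0)
```

```text
730
z 1.581157774368564 y [-65.10231768 -64.70640762  64.75000574  65.21955848]
[[-65.0, 149.6], [-55.0, 149.6], [-45.0, 149.6], [-35.0, 149.5], [-25.0, 149.4], [-15.0, 148.7], [-5.0, 148.8], [5.0, 148.7], [15.0, 148.7], [25.0, 148.6], [35.0, 148.0], [45.0, 148.0], [55.0, 148.0], [65.0, 147.4]]
edge slope deg -0.924494041076256
carton origin in stand [ 94.6  -2.  102.2]Traceback (most recent call last):
  File "<stdin>", line 20, in <module>
    return _quantile_unchecked(
        a, q, axis, out, overwrite_input, method, keepdims, weights)
    return _ureduce(a,
                    func=_quantile_ureduce_func,
    ...<5 lines>...
                    overwrite_input=overwrite_input,
                    method=method)
    r = func(a, **kwargs)
    result = _quantile(arr,
                       quantiles=q,
    ...<2 lines>...
                       out=out,
                       weights=wgt)
    slices_having_nans = np.isnan(arr[-1, ...])
                                  ~~~^^^^^^^^^
IndexError: index -1 is out of bounds for axis 0 with size 0
```

```bash
python3 -m creep '[[-1,2.5,0,-30,0,0,0.01],[-1,2.5,0,-30,0,0,0],[-1,2.5,0,-25,0,0,0],[-1,0,0,-6,0,0,0],[-1,0,0,0,0,0,0]]'
cat > rel.py <<'E'
from g import *
O=np.array([.570,.224,.035])
S0=(R.from_euler("z",-np.radians(10))*R.from_euler("y",-np.radians(15))).as_matrix()
O=O+S0@np.array([-.0013,-.0016,.0016])
S=(R.from_euler("z",-np.radians(9.4))*R.from_euler("y",-np.radians(15))).as_matrix()
def rel(tz,tx=0.,ty=0.):
    o=get_obs();M=R.from_quat(np.roll(o["tool_rot"],-1)).as_matrix()
    c=np.array(o["eef_pos"])+M@np.array([tx,ty,tz])
    print("in stand mm",np.round((c-O)@S*1000,1),"tool rot in stand deg",np.round(np.degrees((R.from_matrix(S.T@M@np.diag([1,-1,-1]))).as_rotvec()),2),"force stand",np.round(np.array(o["contact_force"])@S,1),o["eef_pos"].round(4))
E
python3 -c "
from rel import *
rel(-.0376,-.001)"
```

```text
t: 7.58
eef_pos: [0.6509, 0.2095, 0.031]
tool_rot: [0.011, 0.988, -0.081, 0.13]
contact_force: [-0.4, 0.8, -0.7]
gripper_width: 0.648
grasp_force: 43.1
in stand mm [78.7  0.5 10.9] tool rot in stand deg [0.01 0.   0.02] force stand [-0.7  0.7 -0.5] [0.6509 0.2095 0.031 ]
```

```bash
python3 -m creep '[[-1,2,-1,-8.5,0,0,0],[-1,-6.7,1.2,-1.8,0,0,0],[-1,-6.6,1.1,-1.8,0,0,0],[-1,0,0,0,0,0,0],[-1,0,0,0,0,0,0]]'; python3 -c "
from rel import *
rel(-.0376,-.001)"
```

```text
t: 8.2
eef_pos: [0.6394, 0.2112, 0.0191]
tool_rot: [0.01, 0.988, -0.081, 0.13]
contact_force: [0.9, 0.6, -1.5]
gripper_width: 0.652
grasp_force: 43.1
in stand mm [64.3  0.3  2.4] tool rot in stand deg [ 0.04 -0.03  0.06] force stand [ 0.4  0.8 -1.7] [0.6394 0.2112 0.0191]
```

```bash
python3 -m creep '[[-1,-1.9,0.3,-0.5,0,0,0],[-1,0,0,0,0,0,0],[-1,-1.9,0.3,-0.5,0,0,0],[-1,0,0,0,0,0,0],[-1,0,0,0,0,0,0]]'; python3 -c "
from rel import *
rel(-.0376,-.001)"
```

```text
t: 8.82
eef_pos: [0.6354, 0.2116, 0.0178]
tool_rot: [0.011, 0.988, -0.081, 0.13]
contact_force: [0.8, -0.0, -0.8]
gripper_width: 0.648
grasp_force: 43.1
in stand mm [60.2  0.1  2.1] tool rot in stand deg [ 0.02 -0.    0.04] force stand [ 0.6  0.1 -1. ] [0.6354 0.2116 0.0178]
```

Now nudge down to the floor, then back onto the stop.

```bash
python3 -m creep '[[-1,0.4,0,-1.5,0,0,0],[-1,0,0,0,0,0,0],[-1,0.3,0,-1,0,0,0],[-1,0,0,0,0,0,0],[-1,0,0,0,0,0,0]]'; python3 -m creep '[[-1,-1.4,0.2,-0.4,0,0,0],[-1,0,0,0,0,0,0],[-1,-1.4,0.2,-0.4,0,0,0],[-1,0,0,0,0,0,0],[-1,0,0,0,0,0,0]]';python3 -c "
from rel import *
rel(-.0376,-.001)"
```

```text
t: 9.45
eef_pos: [0.6361, 0.2116, 0.0152]
tool_rot: [0.011, 0.988, -0.081, 0.13]
contact_force: [-0.6, -0.2, -1.2]
gripper_width: 0.65
grasp_force: 43.1
t: 10.07
eef_pos: [0.6362, 0.2117, 0.0158]
tool_rot: [0.01, 0.988, -0.081, 0.132]
contact_force: [8.6, -1.0, -2.0]
gripper_width: 0.651
grasp_force: 43.3
in stand mm [60.2  0.2  0. ] tool rot in stand deg [ 0.1  -0.25 -0.01] force stand [ 7.8  0.4 -4.2] [0.6362 0.2117 0.0158]
```

```bash
python3 -m creep '[[-1,0.3,0,-1,0,0,0],[-1,0,0,0,0,0,0],[-1,0,0,0,0,0,0]]'; python3 -m creep '[[-1,0.3,0,-1,0,0,0],[-1,0,0,0,0,0,0],[-1,0,0,0,0,0,0]]';python3 -c "
from rel import *
rel(-.0376,-.001)"
```

```text
t: 10.45
eef_pos: [0.6364, 0.2117, 0.0152]
tool_rot: [0.01, 0.988, -0.081, 0.132]
contact_force: [6.2, -0.6, 1.7]
gripper_width: 0.65
grasp_force: 44.0
t: 10.82
eef_pos: [0.6365, 0.2118, 0.0147]
tool_rot: [0.01, 0.988, -0.081, 0.132]
contact_force: [2.9, -2.3, 7.6]
gripper_width: 0.647
grasp_force: 44.5
in stand mm [60.2  0.3 -1.2] tool rot in stand deg [ 0.09 -0.25 -0.01] force stand [ 5.1 -1.8  6.5] [0.6365 0.2118 0.0147]
```

```bash
python3 -m creep '[[0.85,0,0,0,0,0,0],[0.85,0,0,0,0,0,0],[1,0,0,0,0,0,0],[1,0,0,0,0,0,0]]'; python3 -m creep '[[1,-5,1,20,0,0,0],[1,-10,2,40,0,0,0],[1,-14,2,55,0,0,0],[1,0,0,40,0,0,0],[1,0,0,0,0,0,0]]'
python3 - <<'E'
from rel import *
o=get_obs();i,P=pts("wrist",o)
a=(P-O)@S*1000
t=(abs(a[...,2]-40)<6)&(a[...,0]>0)&(a[...,0]<140)&(abs(a[...,1])<50)
q=a[t];print(len(q),np.median(q[:,2]),cv2.minAreaRect(q[:,:2].astype(np.float32)))
cv2.imwrite("pics/w4.png",i[...,::-1])
E
```

```text
t: 11.32
eef_pos: [0.6336, 0.2121, 0.0122]
tool_rot: [0.011, 0.988, -0.081, 0.13]
contact_force: [-0.2, 0.1, 0.5]
gripper_width: 1.0
grasp_force: 0.0
t: 11.95
eef_pos: [0.607, 0.2186, 0.1733]
tool_rot: [0.008, 0.988, -0.081, 0.134]
contact_force: [-0.4, 0.2, -0.4]
gripper_width: 0.997
grasp_force: 0.0
9000 40.08016658390776 ((60.73080062866211, 0.2671699523925781), (121.40982055664062, 99.70983123779297), 0.2036423534154892)
```

View pics/w4.png

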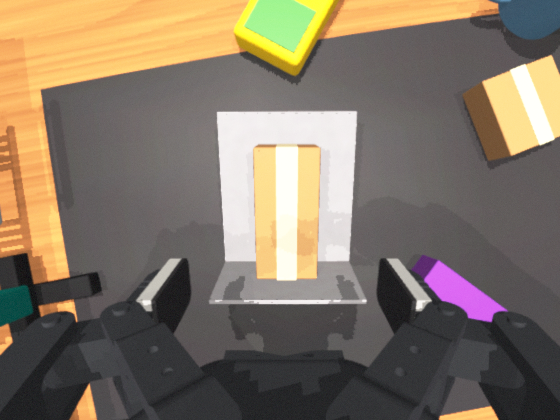

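The long carton lies flat in the middle of the stand (cols 254–320, floor 218–356) against the backstop. Next is the short carton.

```bash
python3 -m creep '[[1,-8,-52,0,0.014,0.086,0],[1,-8,-52,0,0.014,0.086,0],[1,-8,-52,0,0.014,0.086,0],[1,-8,-52,0,0,0,0.085],[1,-8,-52,0,0,0,0.085]]'; python3 -m creep '[[1,-7,-52,0,0,0,0.085],[1,-7,-52,0,0,0,0.085],[1,-7,-52,0,0,0,0.086],[1,-7,-52,0,0,0,0],[1,-7,-51,0,0,0,0]]'; python3 -m creep '[[1,0,0,0,0,0,0],[1,0,0,0,0,0,0]]';python3 w.py w5 .033 .047; python3 -c "
from h import *
from scipy.spatial.transform import Rotation as R
print(R.from_quat(np.roll(get_obs()['tool_rot'],-1)).as_matrix().round(3))"
```

```text
t: 12.62
eef_pos: [0.5636, -0.0448, 0.1664]
tool_rot: [0.0, 1.0, 0.005, -0.001]
contact_force: [1.0, -0.6, 0.9]
gripper_width: 0.998
grasp_force: 0.0
t: 13.25
eef_pos: [0.5285, -0.3032, 0.1664]
tool_rot: [-0.001, 0.991, 0.131, -0.001]
contact_force: [0.1, -1.2, 0.4]
gripper_width: 1.002
grasp_force: 0.0
t: 13.5
eef_pos: [0.5294, -0.301, 0.1666]
tool_rot: [-0.001, 0.991, 0.131, -0.0]
contact_force: [-0.6, 1.2, 0.0]
gripper_width: 1.0
grasp_force: 0.0
[ 0.52937321 -0.30101967  0.16657205] [-7.08650188e-04  9.91375169e-01  1.31051916e-01 -4.08283353e-04]
1971 (293, 16) [ 680.6 -269.5] [30.6 55. ] 15.5 0.0394
4742 (283, 186) [ 531.6 -301. ] [85.4 56.2] 15.2 0.0415
[[ 0.965  0.262 -0.001]
 [ 0.262 -0.965  0.001]
 [-0.    -0.001 -1.   ]]
```

```bash
python3 -m creep '[[1,2,0,-55,0,0,0.002],[1,0,0,-55,0,0,0],[1,0,0,-50,0,0,0],[1,0,0,-30,0,0,0],[1,0,0,-13,0,0,0]]'; python3 -m creep '[[1,0,0,0,0,0,0],[-1,0,0,0,0,0,0],[-1,0,0,0,0,0,0],[-1,0,0,0,0,0,0],[-1,0,0,0,0,0,0]]' 40; python3 -m creep '[[-1,0,0,0,0,0,0]]'
```

```text
t: 14.18
eef_pos: [0.5313, -0.2994, -0.0374]
tool_rot: [-0.001, 0.991, 0.133, -0.001]
contact_force: [-0.3, 0.6, 0.1]
gripper_width: 0.999
grasp_force: 0.0
t: 14.8
eef_pos: [0.5332, -0.3025, -0.0338]
tool_rot: [0.001, 0.991, 0.132, 0.001]
contact_force: [-1.2, 0.3, 5.5]
gripper_width: 0.652
grasp_force: 43.7
t: 14.92
eef_pos: [0.5332, -0.3025, -0.0338]
tool_rot: [0.001, 0.991, 0.132, 0.001]
contact_force: [-0.4, 1.0, 7.0]
gripper_width: 0.653
grasp_force: 43.7
```

```bash
python3 -m creep '[[-1,0,0,20,0,0,0],[-1,0,0,55,0,0,0],[-1,0,0,60,0,0,0],[-1,7,50,57,0,0,0],[-1,7,52,0,0,0,-0.085]]' 40; python3 -m creep '[[-1,7,52,0,0,0,-0.085],[-1,7,52,0,0,0,-0.085],[-1,7,52,0,0,0,-0.086],[-1,8,52,0,0,0,-0.086],[-1,8,52,0,0,0,0]]';  python3 -m creep '[[-1,10,52,0,-0.014,-0.086,0],[-1,10,52,0,-0.014,-0.086,0],[-1,10,52,0,-0.014,-0.086,0],[-1,0,0,0,0,0,0],[-1,0,0,0,0,0,0]]'; python3 -c "
from rel import *
rel(-.0338,-.0011)"
```

```text
t: 15.55
eef_pos: [0.5476, -0.2104, 0.1524]
tool_rot: [0.002, 0.996, 0.087, 0.005]
contact_force: [0.7, -0.1, -1.2]
gripper_width: 0.648
grasp_force: 42.9
t: 16.18
eef_pos: [0.5818, 0.0526, 0.1478]
tool_rot: [0.0, 0.997, -0.082, 0.001]
contact_force: [0.3, -0.3, -1.6]
gripper_width: 0.651
grasp_force: 42.8
t: 16.8
eef_pos: [0.6115, 0.2067, 0.1472]
tool_rot: [0.011, 0.988, -0.08, 0.13]
contact_force: [0.1, 0.7, -1.2]
gripper_width: 0.654
grasp_force: 42.8
in stand mm [ 71.5  -8.7 129.2] tool rot in stand deg [-0.01 -0.02  0.12] force stand [-0.3  0.7 -1.2] [0.6115 0.2067 0.1472]
```

```bash
python3 -m creep '[[-1,2.5,4,-25,0,0,-0.002],[-1,2.5,3.4,-25,0,0,0],[-1,2.5,0,-20,0,0,0],[-1,1,0,-10,0,0,0],[-1,0,0,0,0,0,0]]'
python3 - <<'E'
from rel import *
rel(-.0338,-.0011)
i,P=pts("wrist");a=(P-O)@S*1000
for lo,hi,n in((84,97,"short top"),(36,44,"long top"),(-3,4,"floor")):
    t=(a[...,2]>lo)&(a[...,2]<hi)&(a[...,0]>5)&(a[...,0]<155)&(abs(a[...,1])<70);
    t=(cv2.morphologyEx(t.astype(np.uint8),cv2.MORPH_OPEN,np.ones((3,3))))>0;q=a[t]
    print(n,len(q),np.median(q[:,2]),np.percentile(q[:,0],[1,99]),np.percentile(q[:,1],[1,99]))
E
```

```text
t: 17.42
eef_pos: [0.6201, 0.2134, 0.0658]
tool_rot: [0.011, 0.988, -0.082, 0.13]
contact_force: [-0.3, -0.4, -0.8]
gripper_width: 0.651
grasp_force: 42.8
in stand mm [57.7 -0.6 48.7] tool rot in stand deg [-0.08  0.04 -0.06] force stand [-0.4 -0.5 -0.8] [0.6201 0.2134 0.0658]
short top 24131 90.74782941170025 [ 39.48976814 101.06473653] [-30.74441547  30.7786735 ]
long top 5217 40.78030655493836 [ 98.72886484 121.09611428] [-26.47229188  28.06011777]
floor 19910 0.73725374286093 [ 40.46292253 150.5956991 ] [-63.39073864  64.58853837]
```

```bash
python3 -m creep '[[-1,2.2,1,-7.5,0,0,0],[-1,-6.2,1,-1.7,0,0,0],[-1,-6.2,1,-1.7,0,0,0],[-1,0,0,0,0,0,0],[-1,0,0,0,0,0,0]]';  python3 -c "
from rel import *
rel(-.0338,-.0011)"; python3 -m creep '[[-1,-1.4,0.2,-0.4,0,0,0],[-1,0,0,0,0,0,0],[-1,0,0,0,0,0,0]]'; python3 -c "
from rel import *
rel(-.0338,-.0011)"
```

```text
t: 18.1
eef_pos: [0.61, 0.2176, 0.0556]
tool_rot: [0.011, 0.988, -0.081, 0.13]
contact_force: [-0.2, -0.5, -0.3]
gripper_width: 0.65
grasp_force: 42.9
in stand mm [44.6  1.8 41.6] tool rot in stand deg [-0.   -0.02  0.  ] force stand [-0.2 -0.5 -0.2] [0.61   0.2176 0.0556]
t: 18.48
eef_pos: [0.6087, 0.2177, 0.0551]
tool_rot: [0.011, 0.988, -0.081, 0.13]
contact_force: [0.3, -0.5, -0.5]
gripper_width: 0.649
grasp_force: 42.9
in stand mm [43.3  1.7 41.4] tool rot in stand deg [-0.01 -0.02 -0.01] force stand [ 0.2 -0.4 -0.5] [0.6087 0.2177 0.0551]
```

y is about 1 mm high, so I'm correcting that while stepping back onto the stop.

```bash
python3 -m creep '[[-1,-1.6,-0.7,-0.4,0,0,0],[-1,0,0,0,0,0,0],[-1,0,0,0,0,0,0]]'; python3 -m creep '[[-1,-1.4,0.2,-0.4,0,0,0],[-1,0,0,0,0,0,0],[-1,0,0,0,0,0,0]]'; python3 -c "
from rel import *
rel(-.0338,-.0011)"
```

```text
t: 18.85
eef_pos: [0.6087, 0.2176, 0.0555]
tool_rot: [0.01, 0.988, -0.081, 0.132]
contact_force: [4.8, 1.1, -1.2]
gripper_width: 0.654
grasp_force: 42.9
t: 19.23
eef_pos: [0.6087, 0.2176, 0.0557]
tool_rot: [0.01, 0.988, -0.082, 0.133]
contact_force: [8.7, -0.4, -2.8]
gripper_width: 0.652
grasp_force: 43.3
in stand mm [43.3  1.5 42. ] tool rot in stand deg [ 0.15 -0.28 -0.06] force stand [ 7.6  1.1 -4.9] [0.6087 0.2176 0.0557]
```

```bash
python3 -m creep '[[-1,0.3,-0.3,-1,0,0,0],[-1,0,0,0,0,0,0],[-1,0,0,0,0,0,0]]'; python3 -m creep '[[-1,0.3,-0.2,-1,0,0,0],[-1,0,0,0,0,0,0],[-1,0,0,0,0,0,0]]'; python3 -c "
from rel import *
rel(-.0338,-.0011)"
```

```text
t: 19.6
eef_pos: [0.6089, 0.2175, 0.055]
tool_rot: [0.01, 0.988, -0.081, 0.133]
contact_force: [7.1, -0.0, 1.8]
gripper_width: 0.65
grasp_force: 43.9
t: 19.98
eef_pos: [0.6091, 0.2172, 0.0541]
tool_rot: [0.01, 0.988, -0.082, 0.133]
contact_force: [6.2, 0.4, 1.8]
gripper_width: 0.654
grasp_force: 44.1
in stand mm [43.3  1.1 40.3] tool rot in stand deg [ 0.14 -0.27 -0.05] force stand [6.3 1.4 0.2] [0.6091 0.2172 0.0541]
```

```bash
python3 -m creep '[[-1,0.3,-0.2,-1,0,0,0],[-1,0,0,0,0,0,0],[-1,0,0,0,0,0,0]]'; python3 -m creep '[[-1,0.1,0,-0.6,0,0,0],[-1,0,0,0,0,0,0],[-1,0,0,0,0,0,0]]'; python3 -c "
from rel import *
rel(-.0338,-.0011)"
```

```text
t: 20.35
eef_pos: [0.6093, 0.217, 0.053]
tool_rot: [0.01, 0.988, -0.082, 0.132]
contact_force: [5.6, 0.2, 3.2]
gripper_width: 0.648
grasp_force: 44.1
t: 20.72
eef_pos: [0.6094, 0.2169, 0.0526]
tool_rot: [0.01, 0.988, -0.082, 0.133]
contact_force: [4.7, 0.9, 4.7]
gripper_width: 0.65
grasp_force: 44.1
in stand mm [43.3  0.9 38.8] tool rot in stand deg [ 0.13 -0.27 -0.05] force stand [5.5 1.7 3.4] [0.6094 0.2169 0.0526]
```

```bash
python3 -m creep '[[-1,0.3,0,-1,0,0,0],[-1,0,0,0,0,0,0],[-1,0,0,0,0,0,0]]'; python3 -c "
from rel import *
rel(-.0338,-.0011)
i,P=pts('wrist');cv2.imwrite('pics/w6.png',i[...,::-1])
a=(P-O)@S*1000
for lo,hi,n in((72,86,'short top'),(36,44,'long top')):
    t=(a[...,2]>lo)&(a[...,2]<hi)&(a[...,0]>5)&(a[...,0]<155)&(abs(a[...,1])<26);q=a[t]
    print(n,len(q),np.median(q[:,2]),np.percentile(q[:,0],[1,99]),np.percentile(q[:,1],[1,99]))
"
```

```text
t: 21.1
eef_pos: [0.6095, 0.2169, 0.0525]
tool_rot: [0.01, 0.988, -0.082, 0.133]
contact_force: [-0.3, -0.4, 13.3]
gripper_width: 0.649
grasp_force: 45.4
in stand mm [43.4  1.  38.7] tool rot in stand deg [ 0.11 -0.28 -0.05] force stand [ 3.2 -0.4 12.9] [0.6095 0.2169 0.0525]
short top 21605 80.17446514943023 [24.54478489 86.23532163] [-25.46761228  25.5304452 ]
long top 9010 40.16046621918542 [ 85.93890106 120.38223056] [-25.4823836   25.47120028]
```

Seated: z force 13 N, top at 80 mm, far end at 86 mm. Releasing and backing off.

```bash
python3 -m creep '[[0.85,0,0,0.8,0,0,0],[0.85,0,0,0,0,0,0],[1,0,0,0,0,0,0],[1,0,0,0,0,0,0]]'; python3 -m creep '[[1,-5,1,20,0,0,0],[1,-10,2,40,0,0,0],[1,-14,2,55,0,0,0],[1,0,0,30,0,0,0],[1,0,0,0,0,0,0]]'
python3 - <<'E'
from rel import *
o=get_obs();i,P=pts("wrist",o);cv2.imwrite("pics/w7.png",i[...,::-1]);a=(P-O)@S*1000
for lo,hi,n in((74,86,"short top"),(36,44,"long top"),(-4,4,"floor")):
    t=(a[...,2]>lo)&(a[...,2]<hi)&(a[...,0]>2)&(a[...,0]<155)&(abs(a[...,1])<(70 if lo<0 else 36))
    if lo==74: t&=a[...,0]>6
    q=a[t];print(n,len(q),np.median(q[:,2]),np.percentile(q[:,0],[1,99]),np.percentile(q[:,1],[1,99]),cv2.minAreaRect(q[:,:2].astype(np.float32)))
E
```

```text
t: 21.65
eef_pos: [0.6065, 0.2164, 0.05]
tool_rot: [0.011, 0.988, -0.081, 0.13]
contact_force: [-0.6, -0.4, 0.6]
gripper_width: 1.003
grasp_force: 0.0
t: 22.28
eef_pos: [0.5794, 0.2228, 0.2001]
tool_rot: [0.009, 0.988, -0.081, 0.133]
contact_force: [1.3, -0.3, -1.4]
gripper_width: 0.996
grasp_force: 0.0
short top 6044 80.09704643240579 [ 6.839947  85.9867059] [-26.59008066  27.98889353] ((46.2440071105957, 0.6734352111816406), (80.51924896240234, 56.14797592163086), 0.16703368723392487)
long top 2344 40.112629096630656 [ 86.03632853 120.27475591] [-27.25716711  27.40963632] ((102.98861694335938, 0.1605224609375), (56.26809310913086, 34.611846923828125), 89.96007537841797)
floor 10022 0.035112585855151535 [  4.11268    149.58172655] [-64.50378138  63.90558263] ((76.23635864257812, -0.257659912109375), (148.97689819335938, 130.75352478027344), 0.31338122487068176)
```

View pics/w7.png

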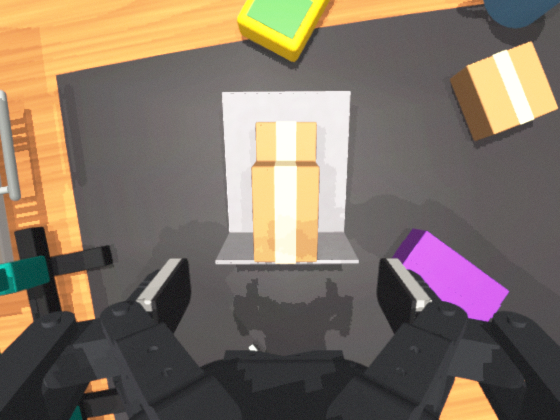

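Both cartons are stacked, central and against the backstop, and the square one at (503,90) is untouched. Handing in.

```bash
python3 -c "
from station import *
print(hand_in())"
```

```text
the job is handed in; nothing more can be done
None
```

The job is handed in at about 22 s: both cartons lie flat on the stand, long one underneath and short one on top, within about 1 mm of the middle and of the backstop, and the square carton was left alone.

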